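Reset and lock the wafer-chuck vacuum regulator

ROBOT

A 6-joint arm with a two-finger parallel gripper is mounted at the origin on the work surface. World frame = base frame: x ahead of the robot, y to its left, z up, the work surface at z = 0. Lengths are in mm, angles in rad, forces in N, time in s.
With the tool pointing down it reaches from about 350 to 775 mm from the base axis. Payload 7.3 kg.
Tool frame: the origin (TCP) lies midway between the tips of the shut fingers; the grasp point (between the pads) lies 19 mm behind it; z points along the fingers, y is the line along which they close (so a half turn about z gives the same grasp; the last joint's range is limited). The gripper opens to 92 mm and grips with 3 to 60 N. Pads are 19 mm wide; open, the fingers measure 130 mm over their backs; the gripper's body (75 mm by 190 mm) begins 47 mm behind the grasp point.
Start: joints at [-1.347, 0.342, 1.524, -0, 1.275, -0.146], TCP at [189.773, -489.521, 226.741] pointing down, gripper open.
Joint ranges: [-2.53, 2.53], [-0.77, 2.02], [0.04, 2.7], [-1, 4.14], [0.28, 2.66], [-3.11, 3.11]. Speed limits (rad/s): [2.57, 2.57, 3.14, 3.14, 3.14, 3.14].

INTERFACE

Orientations are given as [roll, pitch, yaw] about the fixed x, y, z axes, in that order (R = Rz(yaw) Ry(pitch) Rx(roll)).
In Python, from plant import bot gives the robot as it stands.
- The arm moves only by the tool servo_tool, never from a script. Its argument "deltas" is a list of rows, each a list of 2 entries, a list of its own where there are three numbers: the shift along the tool's x, y, z in m, then the turn, a rotation vector about the tool's x, y, z in degrees. A call has 1 to 20 rows; each row shifts and turns the commanded pose from where the row before left it, along the tool's axes as they then stand; what a row does not reach is not made up. A row lasts 1/8 s, in which the tool goes at most 62.5 mm and 10.7 degrees, less where a joint would pass 70% of its speed; a pose out of reach is approached as far as the arm can. A call with a gripper value outside its range is refused whole. "fingers" is the opening, from 0 (shut) to 1 (fully open), set as the call begins (left out, the last holds). The fingers move at their own pace and stop on an object; the grip force is fixed at half the most. Time passes only in rows, so rows that do not move let the fingers close. It gives the time, the measured TCP pose, the force, the opening and the grip force at its end, in the units of the state.
- bot.get_obs(): the state, without advancing time (a new reading comes with each control period).
- bot.capture(name): name is "scene" or "side" or "wrist"; returns the picture (384x512x3 uint8, red, green, blue); there is no depth.
- bot.camera_model(name): a dict with "mtx" (3x3 intrinsics, pixels), "xyz" and "rotation" of the camera in the world. Camera axes: x right, y down, z forward; pixel columns grow to the right and rows downward; lengths in mm; the calibration is good to about 2 mm. A picture is of the moment at which its call begins: read the wrist's pose just before it. camera_model takes no time and is no camera call; for the wrist camera it gives the pose at the moment of the call.
- bot.close_job(): hands the job in; it is judged then, once.
The state is a dict: "time": time; "joint_positions": joint angles; "dq": joint speeds; "tau": joint torques, N m; "tool_pos": TCP position; "tcp_rot": TCP orientation; "contact_force": force on the tool from outside, world axes, zero at the start; "moment": the same for the moment, N m; "grip_width": finger opening in mm; "finger_force": force on a finger pad.
Only numpy, scipy, OpenCV 4.12 (cv2) and the standard library are available. Lean on these libraries where they do the work, as an engineer would, in place of code of your own. Each camera call takes 0.05 s, during which the arm holds its last target. There are 200 camera calls.

TASK

The vacuum regulator on the sloping panel has to be set to its new mark: slide the see-through guard all the way up the panel, off the knob, turn the knob until its white pointer stands right on the steel set-mark beside the scale, then, without disturbing the setting, slide the guard all the way back down over the knob to its stop and let go. Leave the bottle, the lens and the wafer box where they stand.

Things in the scene. Friction and masses are not known exactly. Their poses are not given: they have to be found in the camera images.
- console: White regulator console, fixed. Its panel (260 x 180 mm) slopes 25 deg, rising along the console's +x: in its frame the outward normal is (-0.423, 0, 0.906), uphill (0.906, 0, 0.423). Origin on the bench, 100 mm straight below P, where the knob's axis meets the panel. The panel runs from 75 mm below P to 185 mm above P along the slope; 10 mm high guide rails lie 78 mm either side.
- knob (a joint): Turn of the black regulator knob about the panel's normal through P, rad: 0 = pointer straight uphill, grows clockwise seen facing the panel, range -1.7 to 1.7; 0.1 N m friction, stays where left. Skirt 90 mm across, its top 14 mm off the panel; on it a grip bar 60 mm long, 14 mm thick, from 14 to 49 mm off the panel, lying along the pointer direction.
- knob_grip (a point): Point on the knob's axis in the grip bar, 38 mm off the panel (bar top is 11 mm higher, skirt 24 mm lower): pinch the 14 mm bar here. Its x axis runs along the bar toward the pointer end, z along the panel's outward normal.
- knob_pointer (a point): Tip of the knob's white pointer line, 45 mm from the knob's axis, 13.5 mm off the panel. Its x axis points from the knob's axis outward through the tip, z along the panel's normal.
- mark_ring (a joint): Angle of the steel set-mark about the same axis, rad, in the same sense and from the same zero as the knob: the knob is on the mark when both joints read the same. It is clamped tight: leave it as it is (it takes over 80 N to shift).
- mark (a point): Inner tip of the dark steel set-mark, a small T-shaped block 5 mm wide at its tip, 16 mm at its outer end, standing 11 mm off the panel just outside the knob's skirt; the point is 48 mm from the knob's axis, 13.5 mm off the panel. Its x axis points from the knob's axis outward through the mark, z along the panel's normal.
- guard (a joint): Travel of the guard up the slope, m: 0 = down at its stop, centred over the knob (locked); 0.12 = up at its stop. Friction 3.5 N holds it anywhere; 0.3 kg. A bridge 90 mm long up the slope, 138 mm wide, 58 mm high off the panel: clear 4 mm roof, aluminium side walls, open ends, black grip rib on the roof. At 0.12 its lower edge is 75 mm uphill of the knob's axis. Clear of knob and mark.
- guard_grip (a point): Point in the guard's black grip rib, 82 mm off the panel: the rib is 60 mm long across the slope, 14 mm thick along the slope, stands from 58 mm (roof) to 92 mm off the panel, in the middle of the guard. At guard joint 0 the point is on the knob's axis. Its x axis points uphill along the panel, z along the panel's normal.
- solvent_bottle: Loose white bottle, 60 mm across, 130 mm tall, standing upright beside one side (either) of the console. Origin: centre of its underside. Bystander.
- objective: Loose steel microscope lens, 48 mm across, 70 mm tall, standing on the other side of the console. Origin: centre of its underside. Bystander.
- wafer_box: Loose flat round wafer box, 134 mm across, 26 mm high, on the robot's left (+y) of the console. Origin: centre of its underside. Bystander.

How it is judged (in metres and radians):
On the way, in this order (a step that is already met when the one before it is completed fails the run):
1. the guard is slid up off the knob (at least 100 of its 120 mm) (value of joint guard above 0.1 m), for 0.2 s.
2. the knob's pointer is on the mark (within 0.09 rad) while the guard is still up (angle between the x axis of knob_pointer and the x axis of mark, either way round below 0.09 rad and value of joint guard above 0.085 m and velocity of joint knob between -0.05 and 0.05 rad/s), for 0.2 s.
At the end, for the whole second after the job is handed in: The knob's pointer is within 0.09 rad (5 degrees, 4 mm at its tip) of the set-mark and the guard is fully down over the knob, within 5 mm of its lower stop, both at rest (angle between the x axis of knob_pointer and the x axis of mark, either way round below 0.09 rad and value of joint guard below 0.005 m and velocity of joint knob between -0.02 and 0.02 rad/s and velocity of joint guard between -0.005 and 0.005 m/s); the robot touches nothing.
It fails at once if the bottle is pushed more than 20 mm or tipped (distance of solvent_bottle from where it was at the start of the episode above 0.02 m or angle between solvent_bottle's own z axis and vertical above 0.4 rad).
It fails at once if the lens is pushed more than 20 mm or tipped (distance of objective from where it was at the start of the episode above 0.02 m or angle between objective's own z axis and vertical above 0.4 rad).
It fails at once if the wafer box is pushed more than 20 mm or tipped (distance of wafer_box from where it was at the start of the episode above 0.02 m or angle between wafer_box's own z axis and vertical above 0.4 rad).
It also fails if it takes over 54 s, if anything falls off the work surface, if the arm or the gripper's body presses on something with over 40 N, if the wrist force passes 120 N, or if a joint passes its speed limit or range.

## Working session

There is one attempt and no reset: what is moved stays moved. The work goes in short steps, Python scripts to look and compute and a tool call to move; the robot and the scene stay as the last step left them, time stands still between calls to the robot, and variables do not carry over. Pictures are saved under pics/ and viewed, at most 10 in all, crops included, and the job is handed in when it is done.

Besides the shell and the picture viewer there is one more tool, called after "Emit:" by a JSON object that holds its "method" and its "body", one argument or row to a line. servo_tool: Moves the arm, as the interface text tells. Its arguments: {"type":"object","properties":{"deltas":{"type":"array"},"fingers":{"type":"number"}},"required":["deltas"]}

```bash
mkdir -p pics; python3 - <<'E'
from plant import bot
import cv2,numpy as np
for n in("scene","side"):
    im=bot.capture(n); cv2.imwrite(f"pics/{n}0.png",im[:,:,::-1]); m=bot.camera_model(n); print(n,m)
o=bot.get_obs(); print(o)
E
```

```text
scene {'mtx': array([[353.36863446,   0.        , 258.09013158],
       [  0.        , 353.36863446, 187.29628956],
       [  0.        ,   0.        ,   1.        ]]), 'xyz': array([1244.18305557,  429.3844877 ,  785.52017841]), 'rotation': array([-2.33590678, -0.00331134,  2.09133122])}
side {'mtx': array([[421.08546413,   0.        , 255.07637074],
       [  0.        , 421.08546413, 188.03577508],
       [  0.        ,   0.        ,   1.        ]]), 'xyz': array([-50.33103241, 892.06944934, 760.16126923]), 'rotation': array([-2.1148174 ,  0.01731137, -2.46734464])}
{'time': 0.1, 'joint_positions': array([-1.34698097e+00,  3.42641869e-01,  1.52489300e+00, -1.37807145e-05,
        1.27542745e+00, -1.45998364e-01]), 'dq': array([ 1.03867227e-03,  5.95755246e-05, -2.04140111e-03,  1.30439954e-03,
        1.72965912e-03,  6.81800333e-04]), 'tau': array([ 2.83980822e-03, -4.32004237e+01, -2.44692582e+01,  7.18077784e-02,
        5.26098534e-02, -6.35492120e-05]), 'tool_pos': array([ 189.6938968 , -489.14619662,  226.1302169 ]), 'tcp_rot': array([-3.14023564e+00, -1.86221117e-04,  3.69817613e-01]), 'contact_force': array([ 0.3627083 , -0.21202124, -0.21890557]), 'moment': array([-0.03384178, -0.01990771,  0.0211668 ]), 'finger_force': 0.0, 'grip_width': 91.98510440915163}
```

View pics/scene0.png

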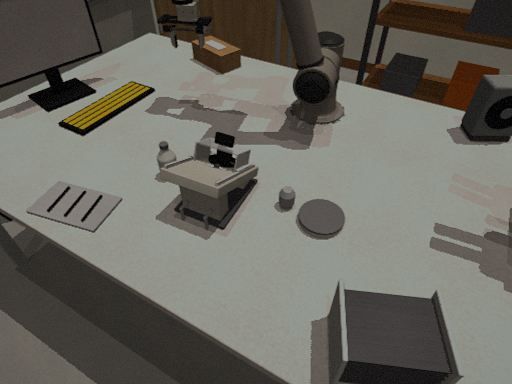

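View pics/side0.png

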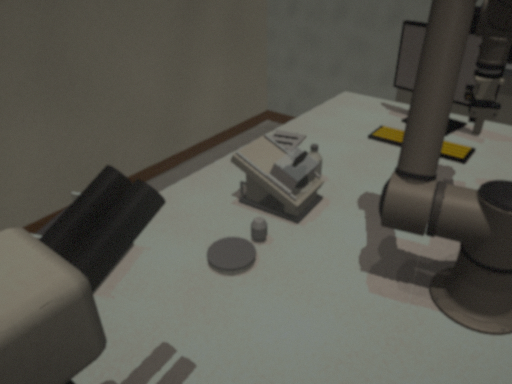

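Scene: the console is at about (215,175), uphill away from the robot, with the guard's black rib at about (224,140). The bottle is at (166,155), the lens at (287,197) and the wafer box at (321,217). Side: the console is at about (283,172), the lens at (259,229) and the wafer box at (232,255). I'll enlarge both.

```bash
python3 - <<'E'
import cv2,numpy as np
a=cv2.imread("pics/scene0.png")[125:230,150:265]; b=cv2.imread("pics/side0.png")[122:227,225:340]
f=lambda i:cv2.convertScaleAbs(cv2.resize(i,None,fx=5,fy=5,interpolation=cv2.INTER_CUBIC),alpha=1.3)
A=np.hstack([f(a)[:,:],f(b)]); A=cv2.resize(A,(800,int(A.shape[0]*800/A.shape[1])));print(A.shape)
cv2.imwrite("pics/crop0.png",A)
E
```

```text
(365, 800, 3)
```

View pics/crop0.png

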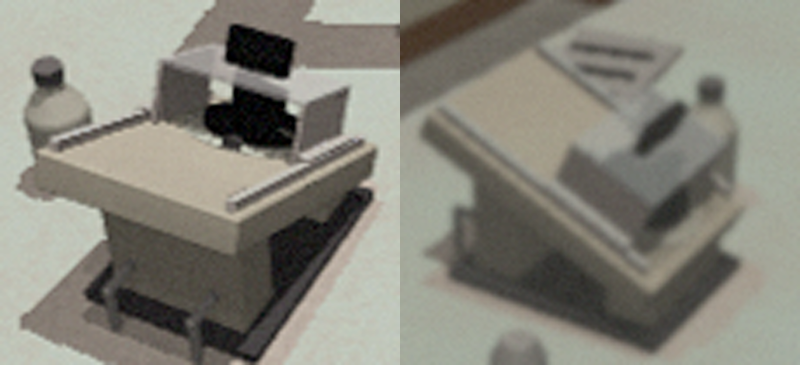

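Crop, left half (scene): uphill panel corners (38,155) and (238,213), lower-right corner (378,148), rib face (228,25)-(297,40)-(290,78)-(225,65). Right half (side): panel corners (425,110), (540,42), (640,268), (745,205). I'll fit the console pose (x, y, yaw) to these.

```bash
cat > h.py <<'E'
import numpy as np
from scipy.spatial.transform import Rotation as R
from scipy.optimize import least_squares
def proj(P,m):
    r=R.from_euler('xyz',m['rotation']).as_matrix()
    p=(np.atleast_2d(P)-m['xyz'])@r; q=p@m['mtx'].T
    return q[:,:2]/q[:,2:]
U=np.array([.9063,0,.4226]);N=np.array([-.4226,0,.9063]);V=np.array([0,1,0])
def world(uvn,c):  # panel coordinates -> world
    u=np.atleast_2d(uvn).astype(float); p=np.array([0,0,100])+u[:,:1]*U+u[:,1:2]*V+u[:,2:]*N
    return p@R.from_euler('z',c[2]).as_matrix().T+[c[0],c[1],0]
E
python3 - <<'E'
from plant import bot
from h import *
S=3.478
sc=[((185,-90,0),(38,155)),((185,90,0),(238,213)),((-75,90,0),(378,148)),((7,-30,92),(228,25)),((7,30,92),(297,40)),((7,30,58),(290,78)),((7,-30,58),(225,66))]
si=[((185,90,0),(425,110)),((185,-90,0),(540,42)),((-75,90,0),(640,268)),((-75,-90,0),(745,205))]
L=[]
for l,n,o in((sc,"scene",(150,125)),(si,"side",(225-400/S,122))):
    m=bot.camera_model(n); L.append((np.array([a for a,_ in l]),np.array([b for _,b in l])/S+o,m))
f=lambda c:np.concatenate([(proj(world(a,c),m)-p).ravel() for a,p,m in L])
s=least_squares(f,[600,0,0],x_scale=[100,100,1],loss='soft_l1');c=s.x
print(c,np.round(f(c).reshape(-1,2),1)); np.save("c.npy",c)
print("grip",world((0,0,82),c),"up",world((120,0,82),c), 'dist',np.hypot(c[0],c[1]))
# bystanders: intersect pixels with planes
for n,px,z in(("scene",(287,205),10),("scene",(321,217),26),("scene",(167,165),20),("side",(259,238),10)):
    m=bot.camera_model(n); d=R.from_euler('xyz',m['rotation']).as_matrix()@np.linalg.solve(m['mtx'],[*px,1]); print(n,m['xyz']+d*(z-m['xyz'][2])/d[2])
E
```

```text
[ 5.85860170e+02 -6.97458486e+01  7.22290606e-02] [[-2.1 -2.2]
 [-0.4  1.9]
 [ 0.2 -1.3]
 [ 1.4 -1.1]
 [-0.4 -0.2]
 [-0.3  0.2]
 [ 0.6 -1.8]
 [-1.5  0.1]
 [-2.4 -0.4]
 [ 1.9  7.3]
 [-0.7 -0.3]]
grip [[551.29732433 -72.24664095 174.3166    ]] up [[659.7697556  -64.39812573 225.0286    ]] dist 589.9971375522283
scene [565.45730152 143.64217911  10.        ]
scene [573.07342739 254.63596922  26.        ]
scene [ 610.28411277 -282.13420295   20.        ]
side [551.72881939 141.45162356  10.        ]
```

```bash
cat >> h.py <<'E'
def goal(uvn,c,psi=0):  # TCP at uvn, tool z into panel; psi = turn of tool y from uphill, clockwise facing panel
    B=np.stack([V,U,-N],1)  # x=across, y=uphill
    return world(uvn,c)[0], R.from_euler('z',c[2])*R.from_matrix(B)*R.from_euler('z',psi)
def plan(o,uvn,c,psi=0):
    p,Rg=goal(uvn,c,psi); R0=R.from_euler('xyz',o['tcp_rot'])
    print('t',o['time'],"rot(tool,deg)",np.degrees((R0.inv()*Rg).as_rotvec()).round(2),"then shift mm",Rg.inv().apply(p-o['tool_pos']).round(1))
E
python3 - <<'E'
from plant import bot
from h import *
o=bot.get_obs();m=bot.camera_model("wrist");R0=R.from_euler('xyz',o['tcp_rot'])
print(R0.inv().apply(m['xyz']-o['tool_pos']),(R0.inv()*R.from_euler('xyz',m['rotation'])).as_matrix().round(3),m['mtx'])
plan(o,(-60,0,180),np.load("c.npy")); plan(o,(0,0,180),np.load("c.npy"))
E
```

```text
[  81.10836953    0.46281839 -157.09316284] [[ 0.    -0.954 -0.299]
 [ 1.    -0.     0.001]
 [-0.001 -0.299  0.954]] [[325.70454859   0.         254.18068969]
 [  0.         325.70454859 189.40328756]
 [  0.           0.           1.        ]]
t 0.1 rot(tool,deg) [-21.57  15.84 -71.74] then shift mm [389.7 272.2 114.1]
t 0.1 rot(tool,deg) [-21.57  15.84 -71.74] then shift mm [389.7 332.2 114.1]
```

Emit:
{"method": "servo_tool", "body": {
  "deltas": [
    [[0, 0, 0], [-2.7, 1.98, -8.97]],
    [[0, 0, 0], [-2.7, 1.98, -8.97]],
    [[0, 0, 0], [-2.7, 1.98, -8.97]],
    [[0, 0, 0], [-2.7, 1.98, -8.97]],
    [[0, 0, 0], [-2.7, 1.98, -8.97]],
    [[0, 0, 0], [-2.7, 1.98, -8.97]],
    [[0, 0, 0], [-2.7, 1.98, -8.97]],
    [[0, 0, 0], [-2.7, 1.98, -8.97]],
    [[0.039, 0.032, 0.0114], [0, 0, 0]],
    [[0.039, 0.032, 0.0114], [0, 0, 0]],
    [[0.039, 0.032, 0.0114], [0, 0, 0]],
    [[0.039, 0.032, 0.0114], [0, 0, 0]],
    [[0.039, 0.032, 0.0114], [0, 0, 0]],
    [[0.039, 0.032, 0.0114], [0, 0, 0]],
    [[0.039, 0.032, 0.0114], [0, 0, 0]],
    [[0.039, 0.032, 0.0114], [0, 0, 0]],
    [[0.039, 0.032, 0.0114], [0, 0, 0]],
    [[0.039, 0.032, 0.0114], [0, 0, 0]]
  ],
  "fingers": 1.0
}}

```text
time: 2.35
tool_pos: [499.5, -74.3, 258.2]
tcp_rot: [2.705, 0.002, 1.643]
contact_force: [0.0, -0.7, -0.6]
grip_width: 91.9
finger_force: 0.0
```

```bash
python3 - <<'E'
from plant import bot
from h import *
import cv2,pickle
o=bot.get_obs();m=bot.camera_model("wrist");im=bot.capture("wrist")
plan(o,(0,0,63),np.load("c.npy"))
pickle.dump(m,open("m1.pkl","wb"))
cv2.imwrite("pics/w1.png",cv2.resize(im[:,:,::-1],(800,600),interpolation=cv2.INTER_CUBIC))
E
```

```text
t 2.35 rot(tool,deg) [0.04 0.09 0.07] then shift mm [ -1.7  11.6 116.9]
```

View pics/w1.png

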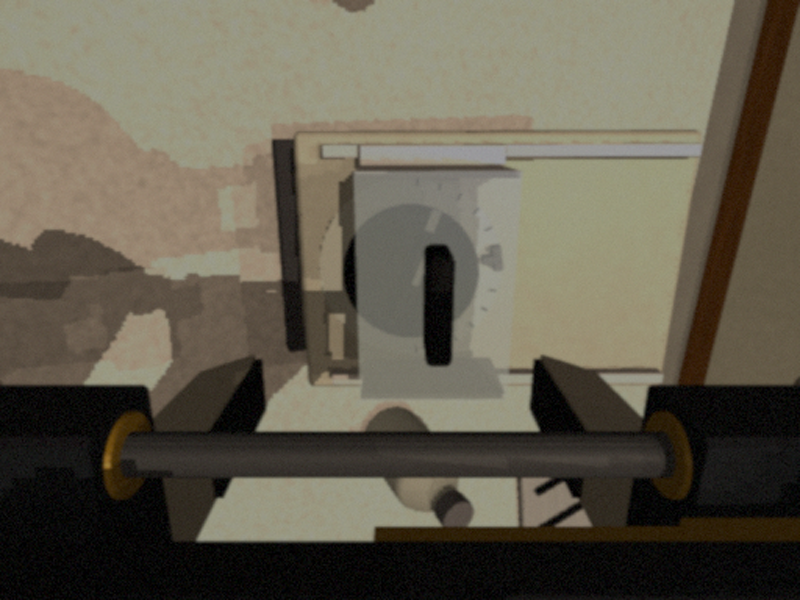

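Wrist picture (800x600, scale 1.5625): panel corners (295,135), (700,131), (662,380), (313,385). Guard roof corners (355,173), (520,172), (503,398), (362,398). Rib top spans (425..454, 245..365), knob centre is near (411,270) and the mark tip near (483,257). I'll refine the console pose from these.

```bash
python3 - <<'E'
from plant import bot
from h import *
import pickle
m=pickle.load(open("m1.pkl","rb"));c0=np.load("c.npy");S=1.5625
l=[((-75,90,0),(295,135)),((185,90,0),(700,131)),((185,-90,0),(662,382)),((-75,-90,0),(313,385)),
((-45,69,58),(355,173)),((45,69,58),(520,172)),((45,-69,58),(503,398)),((-45,-69,58),(362,398)),
((0,30,92),(439,244)),((0,-30,92),(439,366))]
a=np.array([x for x,_ in l]);p=np.array([y for _,y in l])/S
f=lambda c:(proj(world(a,c),m)-p).ravel()
s=least_squares(f,c0,x_scale=[100,100,1],loss='soft_l1');c=s.x
print(c,f(c0).reshape(-1,2).round(1).tolist(),f(c).reshape(-1,2).round(1).tolist()); np.save("c.npy",c)
plan(bot.get_obs(),(0,0,63),c)
E
```

```text
[ 5.96716464e+02 -7.40016392e+01  7.85259368e-02] [[0.9, -7.8], [6.9, -4.8], [1.9, 0.3], [-1.6, -1.9], [-13.0, -7.0], [-10.1, -6.2], [-8.6, -1.9], [-12.5, -2.0], [-11.4, 2.5], [-12.6, -3.8]] [[11.0, -1.9], [12.8, -0.5], [7.9, 1.5], [7.9, 0.4], [-1.4, -0.6], [-0.7, -0.4], [0.4, 0.3], [-1.6, 0.7], [0.2, 8.0], [-1.3, -0.3]]
t 2.4 rot(tool,deg) [ 0.18  0.04 -0.14] then shift mm [-11.7  18.2 120.9]
```

```bash
python3 - <<'E'
from h import *
import pickle
m=pickle.load(open("m1.pkl","rb"));S=1.5625
pts=np.array([(0,45,14),(0,-45,14),(-45,0,14),(45,0,14),(78,78,10),(-45,69,0),(45,69,0),(-45,69,58),(0,30,92),(0,-30,92),(0,30,58),(-75,90,0),(185,90,0)])
for c in([585.86,-69.75,.0722],np.load("c.npy")): print((proj(world(pts,c),m)*S).round().tolist())
E
```

```text
[[416.0, 198.0], [414.0, 332.0], [346.0, 268.0], [484.0, 268.0], [543.0, 143.0], [345.0, 158.0], [486.0, 158.0], [335.0, 162.0], [421.0, 248.0], [419.0, 360.0], [418.0, 235.0], [296.0, 123.0], [711.0, 124.0]]
[[430.0, 205.0], [428.0, 336.0], [361.0, 274.0], [497.0, 273.0], [555.0, 151.0], [360.0, 166.0], [498.0, 165.0], [353.0, 172.0], [439.0, 256.0], [437.0, 365.0], [434.0, 243.0], [312.0, 132.0], [720.0, 130.0]]
```

```bash
python3 - <<'E'
from plant import bot
from h import *
import pickle
m=pickle.load(open("m1.pkl","rb"));S=1.5625
l=[((-75,90,0),(295,135),0),((185,90,0),(700,131),0),((185,-90,0),(662,382),0),((-75,-90,0),(313,385),0),
((0,45,14),(411,203),0),((0,-45,14),(411,336),0),((-45,0,14),(344,270),0),((45,0,14),(477,270),0),
((-45,69,58),(355,173),1),((45,69,58),(520,172),1),((45,-69,58),(503,398),1),((-45,-69,58),(362,398),1),
((0,-30,92),(439,366),1),((0,30,92),(439,244),1)]
a=np.array([x for x,_,_ in l],float);p=np.array([y for _,y,_ in l])/S;g=np.array([z for *_,z in l])
def W(c): return world(a+np.outer(g,[c[3],0,0]),c)+[0,0,c[4]]
def tilt(c): # extra pitch about P
    P=W(c); o=np.array([c[0],c[1],100+c[4]]); return R.from_rotvec([0,c[5],0]).apply(P-o)+o
for free in ([1,1,1,1,0,0],[1,1,1,1,1,0],[1,1,1,1,1,1]):
    k=np.array(free); c0=np.array([586,-70,.072,0,0,0])
    f=lambda d:(proj(tilt(c0+d*k),m)-p).ravel()
    s=least_squares(f,np.zeros(6),x_scale=[100,100,1,30,30,1],loss='soft_l1');c=c0+s.x*k
    print(c.round(3),s.cost,f(s.x).reshape(-1,2).round(1).tolist())
E
```

```text
[ 5.84127e+02 -7.26050e+01  8.00000e-02  1.13950e+01  0.00000e+00
  0.00000e+00] 33.097411454419486 [[-1.6, -4.4], [4.9, -3.2], [0.9, 1.6], [-2.5, 0.8], [1.0, -0.1], [0.7, 0.1], [-0.3, 1.6], [2.6, 1.2], [-2.0, -3.0], [1.0, -2.9], [1.9, 0.8], [-1.8, 1.2], [-0.6, -0.2], [0.9, 6.5]]
[ 5.87346e+02 -7.49740e+01  8.20000e-02  1.23310e+01 -6.82700e+00
  0.00000e+00] 16.57398967646509 [[-0.3, -1.4], [-0.1, -0.8], [-2.6, 0.3], [-1.3, -0.1], [0.5, 1.6], [0.4, -0.3], [0.3, 2.3], [1.2, 1.7], [-0.4, -0.2], [-0.5, -0.4], [1.1, -0.7], [-0.3, -0.1], [-0.4, -1.1], [1.0, 7.7]]
[ 5.87642e+02 -7.52000e+01  8.40000e-02  1.33970e+01 -7.69100e+00
 -1.30000e-02] 15.720545399291371 [[-0.2, -0.9], [0.4, -1.0], [-1.8, 0.8], [-0.9, -0.5], [0.1, 1.7], [0.2, -0.4], [0.2, 2.3], [0.9, 1.7], [-0.3, 0.0], [-0.5, -0.3], [1.4, -0.7], [0.2, -0.5], [-0.7, -1.3], [0.4, 7.8]]
```

```bash
python3 - <<'E'
from plant import bot
from h import *
c=np.array([587.,-75,.082]);np.save("c.npy",c)
plan(bot.get_obs(),(12,0,64),c)
E
```

```text
t 2.4 rot(tool,deg) [ 0.18  0.12 -0.32] then shift mm [-12.2  21.3 115.7]
```

Emit:
{"method": "servo_tool", "body": {
  "deltas": [
    [[-0.006, 0.0105, 0.01], [0.1, 0.1, -0.15]],
    [[-0.006, 0.0105, 0.01], [0.1, 0.1, -0.15]],
    [[0, 0, 0.016], [0, 0, 0]],
    [[0, 0, 0.016], [0, 0, 0]],
    [[0, 0, 0.016], [0, 0, 0]],
    [[0, 0, 0.016], [0, 0, 0]],
    [[0, 0, 0.016], [0, 0, 0]],
    [[0, 0, 0.01], [0, 0, 0]],
    [[0, 0, 0.005], [0, 0, 0]],
    [[0, 0, 0], [0, 0, 0]]
  ]
}}

```text
time: 3.65
tool_pos: [566.9, -82.7, 162.5]
tcp_rot: [2.708, 0.001, 1.65]
contact_force: [-0.5, -0.4, 0.2]
grip_width: 91.6
finger_force: 0.0
```

Emit:
{"method": "servo_tool", "body": {
  "deltas": [
    [[0, 0, 0], [0, 0, 0]],
    [[0, 0, 0], [0, 0, 0]],
    [[0, 0, 0], [0, 0, 0]],
    [[0, 0, 0], [0, 0, 0]],
    [[0, 0, 0], [0, 0, 0]],
    [[0, 0, 0], [0, 0, 0]]
  ],
  "fingers": 0.0
}}

```text
time: 4.4
tool_pos: [566.9, -82.9, 162.7]
tcp_rot: [2.708, 0.001, 1.649]
contact_force: [0.4, -0.3, -0.5]
grip_width: 36.2
finger_force: 0.0
```

Emit:
{"method": "servo_tool", "body": {
  "deltas": [
    [[0, 0, 0], [0, 0, 0]],
    [[0, 0, 0], [0, 0, 0]],
    [[0, 0, 0], [0, 0, 0]],
    [[0, 0, 0], [0, 0, 0]],
    [[0, 0, 0], [0, 0, 0]]
  ]
}}

```text
time: 5.03
tool_pos: [567.1, -82.9, 162.8]
tcp_rot: [2.708, 0.001, 1.649]
contact_force: [2.9, 1.2, -0.4]
grip_width: 13.8
finger_force: 30.0
```

Emit:
{"method": "servo_tool", "body": {
  "deltas": [
    [[0, 0.01, 0], [0, 0, 0]],
    [[0, 0.015, 0], [0, 0, 0]],
    [[0, 0.015, 0], [0, 0, 0]],
    [[0, 0.015, 0], [0, 0, 0]],
    [[0, 0, 0], [0, 0, 0]]
  ]
}}

```text
time: 5.65
tool_pos: [617.4, -79.0, 186.4]
tcp_rot: [2.707, 0.001, 1.65]
contact_force: [1.3, -0.2, 0.9]
grip_width: 13.8
finger_force: 30.0
```

Emit:
{"method": "servo_tool", "body": {
  "deltas": [
    [[0, 0.015, 0], [0, 0, 0]],
    [[0, 0.015, 0], [0, 0, 0]],
    [[0, 0.01, 0], [0, 0, 0]],
    [[0, 0.006, 0], [0, 0, 0]],
    [[0, 0.003, 0], [0, 0, 0]],
    [[0, 0, 0], [0, 0, 0]]
  ]
}}

```text
time: 6.4
tool_pos: [660.1, -75.8, 206.3]
tcp_rot: [2.709, 0.001, 1.65]
contact_force: [-5.0, -0.8, 3.4]
grip_width: 13.7
finger_force: 30.0
```

Emit:
{"method": "servo_tool", "body": {
  "deltas": [
    [[0, 0.003, 0], [0, 0, 0]],
    [[0, 0.003, 0], [0, 0, 0]],
    [[0, 0, 0], [0, 0, 0]]
  ]
}}

```text
time: 6.78
tool_pos: [665.1, -75.3, 208.7]
tcp_rot: [2.71, 0.001, 1.65]
contact_force: [-7.7, -2.2, 4.3]
grip_width: 14.0
finger_force: 30.0
```

Emit:
{"method": "servo_tool", "body": {
  "deltas": [
    [[0, 0.003, 0], [0, 0, 0]],
    [[0, 0.003, 0], [0, 0, 0]],
    [[0, 0, 0], [0, 0, 0]]
  ]
}}

```text
time: 7.15
tool_pos: [665.2, -75.2, 208.5]
tcp_rot: [2.723, -0.0, 1.651]
contact_force: [-31.6, -6.3, 11.0]
grip_width: 13.7
finger_force: 30.1
```

Emit:
{"method": "servo_tool", "body": {
  "deltas": [
    [[0, -0.003, 0], [0, 0, 0]],
    [[0, -0.003, 0], [0, 0, 0]],
    [[0, 0, 0], [0, 0, 0]]
  ]
}}

```text
time: 7.52
tool_pos: [665.2, -75.3, 208.5]
tcp_rot: [2.71, 0.001, 1.65]
contact_force: [-8.0, -3.0, 4.1]
grip_width: 13.8
finger_force: 30.0
```

Emit:
{"method": "servo_tool", "body": {
  "deltas": [
    [[0, 0, 0], [0, 0, 0]],
    [[0, 0, 0], [0, 0, 0]],
    [[0, 0, 0], [0, 0, 0]],
    [[0, 0, -0.01], [0, 0, 0]],
    [[0, 0, -0.02], [0, 0, 0]],
    [[0, 0, -0.02], [0, 0, 0]],
    [[0, 0, -0.03], [0, 0, 0]],
    [[0, -0.03, -0.03], [0, 0, 0]],
    [[0, -0.03, 0], [0, 0, 0]],
    [[0, -0.03, 0], [0, 0, 0]],
    [[0, -0.03, 0], [0, 0, 0]],
    [[0, 0, 0], [0, 0, 0]]
  ],
  "fingers": 1.0
}}

```text
time: 9.02
tool_pos: [510.3, -87.1, 259.1]
tcp_rot: [2.708, 0.001, 1.648]
contact_force: [0.9, -0.8, 0.5]
grip_width: 92.3
finger_force: 0.0
```

```bash
python3 - <<'E'
from plant import bot
from h import *
import cv2,pickle
o=bot.get_obs();m=bot.camera_model("wrist");im=bot.capture("wrist")
plan(o,(0,0,19),np.load("c.npy"));pickle.dump(m,open("m2.pkl","wb"))
x=im[60:285,150:450,::-1]
cv2.imwrite("pics/w2.png",cv2.resize(x,(800,600),interpolation=cv2.INTER_CUBIC))
E
```

```text
t 9.025 rot(tool,deg) [-0.15  0.16 -0.2 ] then shift mm [  5.7   3.  157.9]
```

View pics/w2.png

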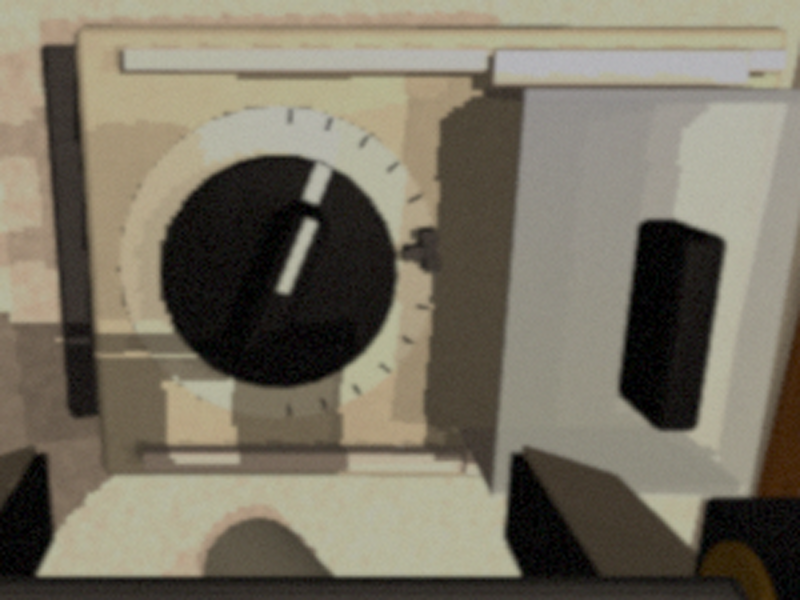

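The knob skirt spans 161..397 x 155..386, so its centre is about (279,270). The pointer tip is at (325,166), the bar-top line runs (316,222)->(284,293), and the mark tip is at (400,253) with its outer end at (438,249).

```bash
cat >> h.py <<'E'
def back(px,n,c,m):  # pixel -> (u,v) on plane n above panel
    d=R.from_euler('xyz',m['rotation']).as_matrix()@np.linalg.solve(m['mtx'],[*px,1])
    Rc=R.from_euler('z',c[2]); Nw=Rc.apply(N); O=world((0,0,n),c)[0]
    q=m['xyz']+d*((O-m['xyz'])@Nw)/(d@Nw)-O
    return np.array([q@Rc.apply(U),q@Rc.apply(V)])
ang=lambda uv:np.arctan2(-uv[1],uv[0])
E
python3 - <<'E'
from plant import bot
from h import *
import pickle
m=pickle.load(open("m2.pkl","rb"));c=np.load("c.npy");S=2.6667
B=lambda x,y,n:back((150+x/S,60+y/S),n,c,m)
for yaw in(.0773,.082):
    c[2]=yaw
    K=[B(161,270,14),B(397,270,14),B(279,155,14),B(279,386,14)];C=sum(K)/4
    print("edges",np.round(K,1).tolist(),"ctr",C)
    p=B(325,166,13.5)-C; k=B(400,253,11)-C;k2=B(436,249,11)-C;b=B(316,222,49)-B(284,293,49)
    print("pointer",p,ang(p),"bar",ang(b),"mark",k,ang(k),ang(k2),"barinner",B(284,293,49))
    print("corners",B(80,30,0),B(110,472,0))
E
```

```text
edges [[-47.6, 3.5], [41.1, 3.7], [-3.3, 46.0], [-3.1, -42.8]] ctr [-3.21609932  2.60024959]
pointer [16.6420744  39.47003632] -1.1717766110040624 bar -1.161252159984122 mark [45.6167177  6.9680072] -0.151579490792895 -0.14321615449470826 barinner [-1.46977622  3.45764971]
corners [-75.42074602  89.01275506] [-74.51260114 -86.80919604]
edges [[-47.6, 3.7], [41.2, 3.5], [-3.1, 46.1], [-3.3, -42.8]] ctr [-3.20493849  2.63677899]
pointer [16.8058401 39.4113556] -1.1677224714788081 bar -1.1571826603588995 mark [45.64334913  6.77645673] -0.1473887503454441 -0.13902106866501368 barinner [-1.45485415  3.56295429]
corners [-75.00245789  89.32563907] [-74.91901202 -86.57433336]
```

```bash
python3 - <<'E'
from plant import bot
from h import *
c=np.array([584,-72.7,.08]);np.save("c.npy",c)
o=bot.get_obs();plan(o,(0,0,120),c,np.pi/2-1.165);plan(o,(0,0,21),c,np.pi/2-1.165);print(o['joint_positions'])
E
```

```text
t 9.075 rot(tool,deg) [-1.000e-02  1.600e-01  2.318e+01] then shift mm [ 7.7 -4.7 55.8]
t 9.075 rot(tool,deg) [-1.000e-02  1.600e-01  2.318e+01] then shift mm [  7.7  -4.7 154.8]
[-0.44904974  0.08833149  1.84722339  0.28591193  0.84326611 -0.67885653]
```

Emit:
{"method": "servo_tool", "body": {
  "deltas": [
    [[0, 0, 0], [0, 0, 7.7]],
    [[0, 0, 0], [0, 0.16, 7.7]],
    [[0, 0, 0], [0, 0, 7.8]],
    [[0.0077, -0.0047, 0.015], [0, 0, 0]],
    [[0, 0, 0.02], [0, 0, 0]],
    [[0, 0, 0.02], [0, 0, 0]],
    [[0, 0, 0.02], [0, 0, 0]],
    [[0, 0, 0.02], [0, 0, 0]],
    [[0, 0, 0.02], [0, 0, 0]],
    [[0, 0, 0.015], [0, 0, 0]],
    [[0, 0, 0.01], [0, 0, 0]],
    [[0, 0, 0.01], [0, 0, 0]],
    [[0, 0, 0.005], [0, 0, 0]],
    [[0, 0, 0], [0, 0, 0]]
  ],
  "fingers": 0.6
}}

```text
time: 10.82
tool_pos: [574.9, -72.9, 117.0]
tcp_rot: [2.74, -0.168, 1.28]
contact_force: [-0.1, -0.2, 0.9]
grip_width: 55.0
finger_force: 0.0
```

Emit:
{"method": "servo_tool", "body": {
  "deltas": [
    [[0, 0, 0], [0, 0, 0]],
    [[0, 0, 0], [0, 0, 0]],
    [[0, 0, 0], [0, 0, 0]],
    [[0, 0, 0], [0, 0, 0]],
    [[0, 0, 0], [0, 0, 0]],
    [[0, 0, 0], [0, 0, 0]],
    [[0, 0, 0], [0, 0, 0]]
  ],
  "fingers": 0.0
}}

```text
time: 11.7
tool_pos: [575.2, -73.1, 117.4]
tcp_rot: [2.738, -0.168, 1.28]
contact_force: [2.2, 0.1, 0.7]
grip_width: 13.7
finger_force: 29.8
```

Emit:
{"method": "servo_tool", "body": {
  "deltas": [
    [[0, 0, 0], [0, 0, 5]],
    [[0, 0, 0], [0, 0, 6]],
    [[0, 0, 0], [0, 0, 6]],
    [[0, 0, 0], [0, 0, 6]],
    [[0, 0, 0], [0, 0, 6]],
    [[0, 0, 0], [0, 0, 6]],
    [[0, 0, 0], [0, 0, 6]],
    [[0, 0, 0], [0, 0, 6]],
    [[0, 0, 0], [0, 0, 6]],
    [[0, 0, 0], [0, 0, 5]],
    [[0, 0, 0], [0, 0, 0]],
    [[0, 0, 0], [0, 0, 0]]
  ]
}}

```text
time: 13.2
tool_pos: [575.8, -73.8, 117.7]
tcp_rot: [3.07, -0.431, 0.249]
contact_force: [5.6, -2.6, -1.1]
grip_width: 13.8
finger_force: 29.9
```

Emit:
{"method": "servo_tool", "body": {
  "deltas": [
    [[0, 0, 0], [0, 0, 0]],
    [[0, 0, 0], [0, 0, 0]],
    [[0, 0, 0], [0, 0, 0]],
    [[0, 0, -0.01], [0, 0, 0]],
    [[0, 0, -0.02], [0, 0, 0]],
    [[0, 0, -0.025], [0, 0, 0]],
    [[0, 0, -0.025], [0, 0, 0]],
    [[0, 0, -0.02], [0, 0, -9]],
    [[0, 0, -0.02], [0, 0, -9]],
    [[0, 0, -0.02], [0, 0, -9]],
    [[0, 0, -0.02], [0, 0, -9]],
    [[0, 0, 0], [0, 0, -9]],
    [[0, 0, 0], [0, 0, -9]],
    [[0, 0, 0], [0, 0, -9]],
    [[0, 0, 0], [0, 0, -9]],
    [[0, 0, 0], [0, 0, -9]],
    [[0, 0, 0], [0, 0, 0]]
  ],
  "fingers": 0.6
}}

```text
time: 15.32
tool_pos: [507.5, -78.5, 262.8]
tcp_rot: [2.707, -0.003, 1.646]
contact_force: [0.6, -0.0, 0.7]
grip_width: 54.7
finger_force: 0.0
```

```bash
python3 - <<'E'
from plant import bot
from h import *
import cv2,pickle
o=bot.get_obs();m=bot.camera_model("wrist");im=bot.capture("wrist")
plan(o,(118,0,64),np.load("c.npy"));pickle.dump(m,open("m3.pkl","wb"))
x=im[75:255,160:400,::-1]
cv2.imwrite("pics/w3.png",cv2.resize(x,(800,600),interpolation=cv2.INTER_CUBIC))
E
```

```text
t 15.325 rot(tool,deg) [-0.12 -0.06 -0.32] then shift mm [ -0.4 118.8 116. ]
```

View pics/w3.png

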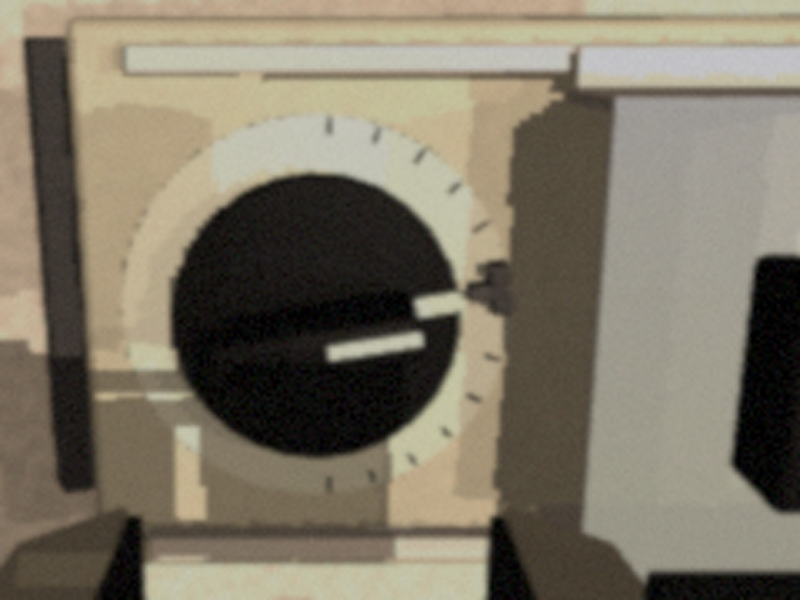

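The pointer is nearly on the mark. Pointer tip (461,301), inner end (416,309), knob centre about (316,315), mark tip (469,293), T-end centre (507,287), bar line (327,354)->(424,340).

```bash
python3 - <<'E'
from h import *
import pickle
m=pickle.load(open("m3.pkl","rb"));c=np.load("c.npy");S=10/3
B=lambda x,y,n:back((160+x/S,75+y/S),n,c,m)
K=[B(172,315,14),B(460,315,14),B(316,172,14),B(316,457,14)];C=sum(K)/4
print(np.round(K,1).tolist(),C)
for C in (C,np.array([(K[0]+K[1])[0]/2,(K[2]+K[3])[1]/2])):
  p=B(461,301,13.5)-C;q=B(416,309,13.5)-C
  print("ptr",p,ang(p),ang(q),ang(p-q),"bar",ang(B(424,340,49)-B(327,354,49)))
  for h in(11,13.5): print("mark",ang(B(469,293,h)-C),ang(B(507,287,h)-C),B(469,293,h)-C)
E
```

```text
[[-44.8, 1.3], [43.3, 0.9], [-0.5, 44.4], [-0.9, -45.4]] [-0.72219498  0.28676574]
ptr [44.28274728  4.90391454] -0.1102915824305738 -0.08009741958749735 -0.1770822559597298 bar -0.14476847328999803
mark -0.14420399708240553 -0.14667952823034588 [46.98593254  6.8229187 ]
mark -0.1571455502168582 -0.15706099710547672 [46.62940164  7.38852251]
ptr [44.28574709  5.72932249] -0.12865709863015412 -0.1068162408205143 -0.17708225595972985 bar -0.14476847328999803
mark -0.16135366447917834 -0.16043846263056782 [46.98893235  7.64832666]
mark -0.17435364178843202 -0.17087865615650139 [46.63240144  8.21393047]
```

```bash
python3 - <<'E'
import cv2
x=cv2.imread("pics/w3.png")[240:360,380:540]
cv2.imwrite("pics/w3c.png",cv2.resize(x,None,fx=5,fy=5,interpolation=cv2.INTER_CUBIC))
E
```

```text
(no output)
```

View pics/w3c.png

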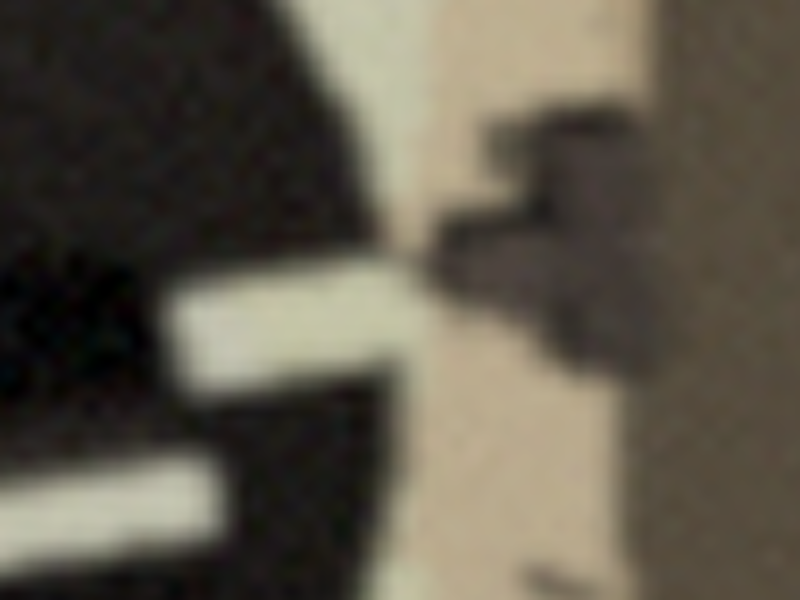

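The pointer end is at about (390,310) and the mark tip centre at about (435,262) in this crop. The pointer is roughly 0.04 rad too far clockwise, which is inside the tolerance, but I'll trim it by about 2° because there is time.

```bash
python3 - <<'E'
from plant import bot
from h import *
c=np.load("c.npy")
R1=R.from_euler('xyz',[3.07,-.431,.249]);_,G=goal((0,0,0),c,0);print("psi at end of turn",(G.inv()*R1).as_rotvec())
plan(bot.get_obs(),(0,0,21),c,1.418)
E
```

```text
psi at end of turn [-4.80461357e-04 -1.95237748e-04  1.41738040e+00]
t 15.375 rot(tool,deg) [-1.400e-01  3.000e-02  8.082e+01] then shift mm [  0.7   0.5 158.9]
```

Emit:
{"method": "servo_tool", "body": {
  "deltas": [
    [[0, 0, 0.01], [0, 0, 9]],
    [[0, 0, 0.02], [0, 0, 9]],
    [[0, 0, 0.02], [0, 0, 9]],
    [[0, 0, 0.02], [0, 0, 9]],
    [[0, 0, 0.01], [0, 0, 9]],
    [[0, 0, 0], [0, 0, 9]],
    [[0, 0, 0], [0, 0, 9]],
    [[0, 0, 0], [0, 0, 9]],
    [[0, 0, 0], [0, 0, 8.8]],
    [[0, 0, 0.02], [0, 0, 0]],
    [[0, 0, 0.02], [0, 0, 0]],
    [[0, 0, 0.015], [0, 0, 0]],
    [[0, 0, 0.012], [0, 0, 0]],
    [[0, 0, 0.008], [0, 0, 0]],
    [[0, 0, 0.003], [0, 0, 0]],
    [[0, 0, 0], [0, 0, 0]]
  ]
}}

```text
time: 17.38
tool_pos: [574.1, -73.0, 119.0]
tcp_rot: [3.071, -0.429, 0.252]
contact_force: [0.0, -0.3, 0.3]
grip_width: 55.2
finger_force: 0.0
```

Emit:
{"method": "servo_tool", "body": {
  "deltas": [
    [[0, 0, 0], [0, 0, 0]],
    [[0, 0, 0], [0, 0, 0]],
    [[0, 0, 0], [0, 0, 0]],
    [[0, 0, 0], [0, 0, 0]],
    [[0, 0, 0], [0, 0, 0]],
    [[0, 0, 0], [0, 0, 0]],
    [[0, 0, 0], [0, 0, 0]],
    [[0, 0, 0], [0, 0, -1]],
    [[0, 0, 0], [0, 0, -1]],
    [[0, 0, 0], [0, 0, 0]],
    [[0, 0, 0], [0, 0, 0]],
    [[0, 0, 0], [0, 0, 0]]
  ],
  "fingers": 0.0
}}

```text
time: 18.88
tool_pos: [574.3, -74.0, 119.1]
tcp_rot: [3.053, -0.426, 0.29]
contact_force: [-1.0, -4.6, 0.4]
grip_width: 13.8
finger_force: 30.0
```

Emit:
{"method": "servo_tool", "body": {
  "deltas": [
    [[0, 0, 0], [0, 0, 0]],
    [[0, 0, 0], [0, 0, 0]],
    [[0, 0, 0], [0, 0, 0]],
    [[0, 0, -0.01], [0, 0, 0]],
    [[0, 0, -0.02], [0, 0, 0]],
    [[0, 0, -0.025], [0, 0, 0]],
    [[0, 0, -0.025], [0, 0, 0]],
    [[0, 0, -0.02], [0, 0, -9]],
    [[0, 0, -0.02], [0, 0, -9]],
    [[0, 0, -0.02], [0, 0, -9]],
    [[0, 0, -0.02], [0, 0, -9]],
    [[0, 0, 0], [0, 0, -9]],
    [[0, 0, 0], [0, 0, -9]],
    [[0, 0, 0], [0, 0, -9]],
    [[0, 0, 0], [0, 0, -9]],
    [[0, 0, 0], [0, 0, -7]],
    [[0, 0, 0], [0, 0, 0]]
  ],
  "fingers": 0.6
}}

```text
time: 21.0
tool_pos: [506.7, -78.5, 264.6]
tcp_rot: [2.707, -0.002, 1.65]
contact_force: [-0.3, 0.4, -0.0]
grip_width: 55.1
finger_force: 0.0
```

```bash
python3 - <<'E'
from plant import bot
from h import *
import cv2,pickle
o=bot.get_obs();m=bot.camera_model("wrist");im=bot.capture("wrist")
plan(o,(118,0,64),np.load("c.npy"));pickle.dump(m,open("m4.pkl","wb"))
x=im[75:255,160:400,::-1]
cv2.imwrite("pics/w4.png",cv2.resize(x,(800,600),interpolation=cv2.INTER_CUBIC))
E
```

```text
t 21.0 rot(tool,deg) [-0.11 -0.06 -0.1 ] then shift mm [ -0.4 118.7 118. ]
```

View pics/w4.png

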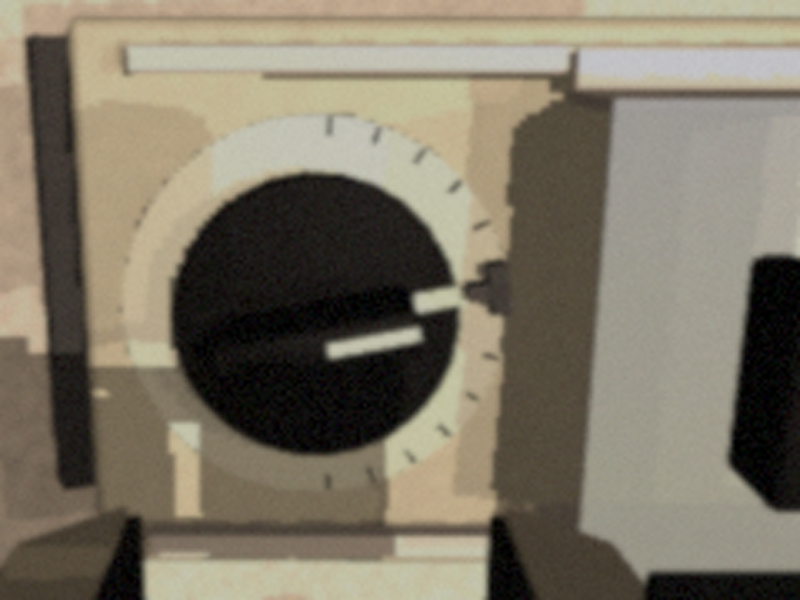

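The pointer (415,303)->(461,296) now runs into the mark tip at (468,292). Next I'll bring the guard back down.

Emit:
{"method": "servo_tool", "body": {
  "deltas": [
    [[0, 0.03, 0], [0, 0, 0]],
    [[0, 0.03, 0], [0, 0, 0]],
    [[0, 0.03, 0], [0, 0, 0]],
    [[0, 0.03, 0], [0, 0, 0]],
    [[0, 0, 0.02], [0, 0, 0]],
    [[0, 0, 0.02], [0, 0, 0]],
    [[0, 0, 0.02], [0, 0, 0]],
    [[0, 0, 0.02], [0, 0, 0]],
    [[0, 0, 0.015], [0, 0, 0]],
    [[0, 0, 0.012], [0, 0, 0]],
    [[0, 0, 0.008], [0, 0, 0]],
    [[0, 0, 0.0025], [0, 0, 0]],
    [[0, 0, 0], [0, 0, 0]]
  ]
}}

```text
time: 22.68
tool_pos: [664.8, -65.9, 208.2]
tcp_rot: [2.707, -0.001, 1.651]
contact_force: [-0.2, -0.2, -0.2]
grip_width: 55.0
finger_force: 0.0
```

Emit:
{"method": "servo_tool", "body": {
  "deltas": [
    [[0, 0, 0], [0, 0, 0]],
    [[0, 0, 0], [0, 0, 0]],
    [[0, 0, 0], [0, 0, 0]],
    [[0, 0, 0], [0, 0, 0]],
    [[0, 0, 0], [0, 0, 0]],
    [[0, 0, 0], [0, 0, 0]],
    [[0, 0, 0], [0, 0, 0]]
  ],
  "fingers": 0.0
}}

```text
time: 23.55
tool_pos: [664.7, -65.9, 208.0]
tcp_rot: [2.708, -0.002, 1.651]
contact_force: [-1.6, -0.1, 0.5]
grip_width: 13.8
finger_force: 30.0
```

Emit:
{"method": "servo_tool", "body": {
  "deltas": [
    [[0, -0.01, 0], [0, 0, 0]],
    [[0, -0.015, 0], [0, 0, 0]],
    [[0, -0.015, 0], [0, 0, 0]],
    [[0, -0.015, 0], [0, 0, 0]],
    [[0, -0.015, 0], [0, 0, 0]],
    [[0, -0.015, 0], [0, 0, 0]],
    [[0, -0.015, 0], [0, 0, 0]],
    [[0, -0.008, 0], [0, 0, 0]],
    [[0, -0.004, 0], [0, 0, 0]],
    [[0, 0, 0], [0, 0, 0]]
  ]
}}

```text
time: 24.8
tool_pos: [562.6, -73.7, 160.3]
tcp_rot: [2.709, -0.002, 1.651]
contact_force: [-0.2, 0.9, -3.3]
grip_width: 13.6
finger_force: 30.0
```

Emit:
{"method": "servo_tool", "body": {
  "deltas": [
    [[0, -0.003, 0], [0, 0, 0]],
    [[0, -0.003, 0], [0, 0, 0]],
    [[0, -0.002, 0], [0, 0, 0]],
    [[0, 0, 0], [0, 0, 0]]
  ]
}}

```text
time: 25.3
tool_pos: [556.2, -74.2, 157.3]
tcp_rot: [2.708, -0.002, 1.651]
contact_force: [4.3, 2.6, -5.4]
grip_width: 14.0
finger_force: 30.0
```

Emit:
{"method": "servo_tool", "body": {
  "deltas": [
    [[0, -0.002, 0], [0, 0, 0]],
    [[0, -0.002, 0], [0, 0, 0]],
    [[0, 0, 0], [0, 0, 0]]
  ]
}}

```text
time: 25.68
tool_pos: [556.2, -74.3, 157.4]
tcp_rot: [2.701, -0.001, 1.65]
contact_force: [23.8, 9.4, -11.5]
grip_width: 13.6
finger_force: 30.0
```

At the stop. I'll relax the push, release and retreat.

Emit:
{"method": "servo_tool", "body": {
  "deltas": [
    [[0, 0.002, 0], [0, 0, 0]],
    [[0, 0.002, 0], [0, 0, 0]],
    [[0, 0, 0], [0, 0, 0]]
  ]
}}

```text
time: 26.05
tool_pos: [556.2, -74.2, 157.3]
tcp_rot: [2.708, -0.002, 1.651]
contact_force: [5.3, 3.0, -6.5]
grip_width: 14.2
finger_force: 30.0
```

Emit:
{"method": "servo_tool", "body": {
  "deltas": [
    [[0, 0, 0], [0, 0, 0]],
    [[0, 0, 0], [0, 0, 0]],
    [[0, 0, 0], [0, 0, 0]],
    [[0, 0, 0], [0, 0, 0]],
    [[0, 0, -0.01], [0, 0, 0]],
    [[0, 0, -0.02], [0, 0, 0]],
    [[0, 0, -0.02], [0, 0, 0]],
    [[0, 0, -0.03], [0, 0, 0]],
    [[0, -0.02, -0.03], [0, 0, 0]],
    [[0, -0.02, -0.01], [0, 0, 0]],
    [[0, 0, 0], [0, 0, 0]],
    [[0, 0, 0], [0, 0, 0]]
  ],
  "fingers": 0.6
}}

```text
time: 27.55
tool_pos: [470.2, -81.7, 250.0]
tcp_rot: [2.707, -0.001, 1.65]
contact_force: [0.3, -1.4, -0.8]
grip_width: 55.2
finger_force: 0.0
```

```bash
python3 - <<'E'
from plant import bot
import cv2
im=bot.capture("wrist")
cv2.imwrite("pics/w5.png",cv2.resize(im[60:285,150:450,::-1],(800,600),interpolation=cv2.INTER_CUBIC))
E
```

```text
(no output)
```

View pics/w5.png

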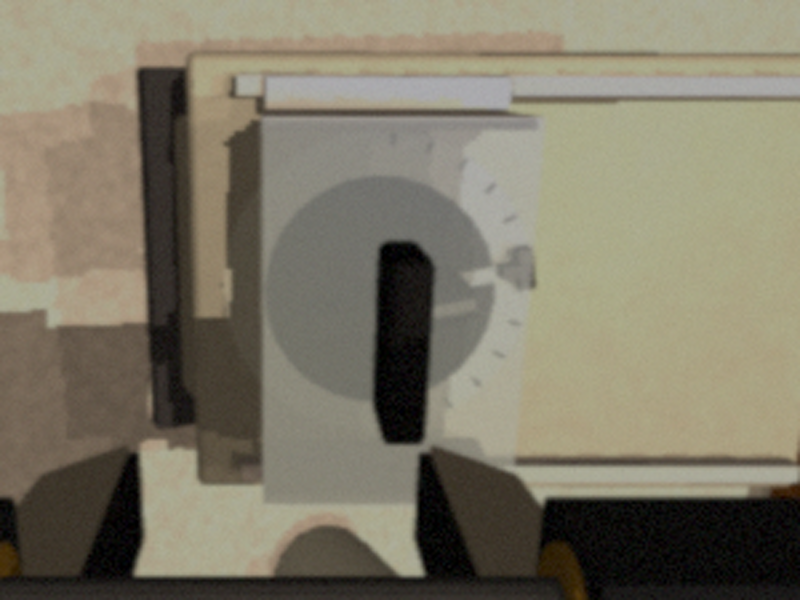

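The guard is fully down over the knob, with the rib at (403,340). The pointer (480,276) still points at the mark (510,268), and the gripper is clear.

```bash
python3 -c "
from plant import bot
print(bot.close_job())"
```

```text
the job is handed in; nothing more can be done
None
```

I slid the guard up off the knob, set the pointer on the mark (by camera), slid the guard back down to its stop, released it and handed the job in at about 28 s; no verdict came back.

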